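Put the strap clamp away in the wide tilt-out bin

ROBOT

A 6-joint arm with a two-finger parallel gripper is mounted at the origin on the work surface. World frame = base frame: x ahead of the robot, y to its left, z up, the work surface at z = 0. Lengths are in m, angles in rad, forces in N, time in s.
With the tool pointing down it reaches from about 0.225 to 0.875 m from the base axis. Payload 3.4 kg.
Tool frame: the origin (TCP) lies midway between the tips of the shut fingers; the grasp point (between the pads) lies 19 mm behind it (manip.grip_point_offset is the distance from the TCP to the grasp point, in m); z points along the fingers, y is the line along which they close (so a half turn about z gives the same grasp; the last joint's range is limited). The gripper opens to 85 mm and grips with 20 to 120 N. Pads are 22 mm wide; open, the fingers measure 114 mm over their backs; the gripper's body (76 mm by 85 mm) begins 54 mm behind the grasp point. The pads swing forward as they close: fully open they stand 13 mm farther back than shut.
Start: joints at [1.028, 0.276, 1.505, -0, 1.361, -0.121], TCP at [0.235, 0.525, 0.205] pointing down, gripper open.
Joint ranges: [-2.89, 2.89], [-0.75, 2.08], [0.22, 2.7], [-1.18, 4.32], [0.11, 2.71], [-2.7, 2.7]. Speed limits (rad/s): [2.57, 2.57, 3.14, 3.14, 3.14, 3.14].

INTERFACE

Orientations are given as a unit quaternion [w, x, y, z].
In Python, from rig import manip gives the robot as it stands.
- The arm moves only by the shell command python3 -m handwheel 'ROWS' [FORCE]. ROWS is JSON, a list of rows, each an object with "translation": the shift along the tool's x, y, z in m, a list of three; "angular": the turn, a rotation vector about the tool's x, y, z in degrees, a list of three; "hand": the closure, from 0 (fully open) to 1 (shut). A call has 1 to 10 rows; each row shifts and turns the commanded pose from where the row before left it, along the tool's axes as they then stand; what a row does not reach is not made up. A row lasts 1/12 s, in which the tool goes at most 41.7 mm and 7.16 degrees, less where a joint would pass 70% of its speed; a pose out of reach is approached as far as the arm can. A call with a gripper value outside its range is refused whole. The fingers move at their own pace and stop on an object; FORCE is the grip in N (left out, the last holds). Time passes only in rows, so rows that do not move let the fingers close. It gives the time, the measured TCP pose, the force, the opening and the grip force at its end, in the units of the state.
- manip.get_state(): the state, without advancing time (a new reading comes with each control period).
- manip.get_image(name): name is "scene" or "side" or "wrist"; returns the picture (384x512x3 uint8, red, green, blue); there is no depth.
- manip.camera_info(name): a dict with "camera_matrix" (3x3 intrinsics, pixels), "k1" (the pictures are not rectified: a ray, as slopes to the right and down, at radius r is drawn at 1 + k1 r^2 times it, then the intrinsics apply), "eye" and "orientation" of the camera in the world; the wrist camera has in their place "tool_from_camera" (4x4, takes a point from camera to tool coordinates, whose origin is the TCP and whose axes are the flange's). Camera axes: x right, y down, z forward; pixel columns grow to the right and rows downward; lengths in m; the calibration is good to about 2 mm. A picture is of the moment at which its call begins: read the wrist's pose just before it. camera_info takes no time and is no camera call.
- manip.sign_off(): hands the job in; it is judged then, once.
The state is a dict: "clock": time; "qpos": joint angles; "qd": joint speeds; "effort": joint torques, N m; "position": TCP position; "ee_rot": TCP orientation; "contact_force": force on the tool from outside, world axes, zero at the start; "moment": the same for the moment, N m; "width": finger opening in m; "gripper_force": force on a finger pad.
Only numpy, scipy, OpenCV 4.12 (cv2) and the standard library are available. Lean on these libraries where they do the work, as an engineer would, in place of code of your own. Each camera call takes 0.05 s, during which the arm holds its last target. There are 200 camera calls.

TASK

Put the loose steel strap clamp away in the wide tilt-out bin of the parts rack: pull that bin by its bow handle until it rests tipped fully open, lower the clamp into its mouth and let go of it there (do not drop it in from above), then push the bin back until it clicks fully home, firmly but without slamming or ramming it. Leave the two narrow bins shut and everything else on the bench where it is.

Things in the scene. Friction and masses are not known exactly. Their poses are not given: they have to be found in the camera images.
- wide_unit: fixed grey steel housing of the wide bin, 150 mm deep (own x), 170 wide (y), 190 high (z), open in front; origin: centre of its underside; own -x points out of its front. Beside it stands a like unit with two narrow bins (the two may be swapped); behind both a back plate 225 mm high. In its frame the wide bin's pivot line is at x = -62, z = 14 mm; roof's front edge at x = -75, z = 190 mm
- wide_bin_pivot (a point): midpoint of the wide bin's bottom pivot line; frame turns with the bin: y along the pivot, z up the front panel, x into the bin (shut: the housing's axes). In it (mm): front panel 156 wide, 5 thick, at x = 0, up to z = 160, top edge rolled, 10 thick; floor 4 thick, 115 deep; clear inside width 148; low back wall's top edge at x = 88, z = 105. The mouth is the plane between these two edges
- wide_bin_handle (a point): middle of the bar of the wide bin's bow handle: round steel bar 10 mm thick, 80 mm long, parallel to the pivot line, held by an arm at each end off the top of the front panel; in the bin's frame at x = -54, z = 166 mm. Beside the bar 36 mm are free to the housing when shut, 33 mm (level) to the bin's rolled edge when tipped. Frame turns with the bin
- wide_bin (a joint): tilt of the wide bin, rad: 0 = shut, 0.87 = tipped onto its front stop, where it rests even when empty; from 0.75 on it falls open by itself, below that it stays about where it is left. Near shut its rolled edge must push up a stiff sprung roller under the roof, 12 to 15 N at the handle either way: unclicked it stands 0.05 to 0.1 rad proud; then it snaps home on rubber stops (2.5 mm give at 40 N)
- narrow_bin_a (a joint): tilt of the first narrow bin (74 mm wide, else alike), rad, 0 = shut
- narrow_bin_b (a joint): tilt of the second narrow bin, rad, 0 = shut
- clamp_mid (a point): centre of the strap clamp: a flat steel bar 120 mm long (own x), 30 mm wide (own y), 14 mm thick (own z), about 0.3 kg, with a slot through it 58 x 12 mm whose centre is 8 mm towards +x from the bar's centre; it lies flat on the bench
- hex_key: L-shaped steel hex key lying flat, 10 mm thick, long arm 180 mm, short arm 40 mm; origin under the middle of the long arm (x)
- eye_nut_a: steel lifting-eye nut standing on its 40 mm round foot, 71 mm high; origin under the foot
- eye_nut_b: the other lifting-eye nut, the same
- step_block: dark steel step block, 60 x 30 mm, stepped up to 60 mm; origin under its middle
- grease_jar: jar 68 mm across, 70 mm high; origin under its middle
- meter: hand-held meter lying flat, 150 x 75 x 37 mm; origin under its middle
- wrench: open-ended wrench lying flat, 200 mm long; origin under its middle
- mug: mug 80 mm across, 95 mm high; origin under its middle
Not all that is in view belongs to the job. Leave any orange look-alike of the part that bears clamp_mid alone.

How it is judged:
By the outcome, as a careful person would: the job done as asked, in the order asked, and still so for the second after the job is handed in, with the robot touching nothing.
It also fails if it takes over 72 s, if anything falls off the work surface, if the arm or the gripper's body presses on something with over 40 N, if the wrist force passes 120 N, or if a joint passes its speed limit or range.

## Working session

There is one attempt and no reset: what is moved stays moved. The work goes in short steps, Python scripts to look and compute and a shell command to move; the robot and the scene stay as the last step left them, time stands still between calls to the robot, and variables do not carry over. Pictures are saved under pics/ and viewed, at most 10 in all, crops included, and the job is handed in when it is done.

```bash
mkdir -p pics; ls; python3 - <<'E'
from rig import manip
import cv2,json
print(manip.get_state())
for n in("scene","side","wrist"):
    print(n,manip.camera_info(n))
ims={n:manip.get_image(n) for n in("scene","side","wrist")}
for n in ims: cv2.imwrite(f"pics/{n}0.png",ims[n][:,:,::-1])
E
```

```text
pics
{'clock': 0.0, 'qpos': array([ 1.02797033e+00,  2.76598352e-01,  1.50614689e+00,  1.01200923e-05,
        1.36065959e+00, -1.21006059e-01]), 'qd': array([ 0.00024709,  0.00011312, -0.0011667 ,  0.00094249, -0.00011377,
        0.00057784]), 'effort': array([-1.54516871e-03, -4.16774368e+01, -2.45803535e+01, -2.90772969e-04,
        1.11418316e-02, -2.76962044e-05]), 'position': array([0.23512637, 0.52410661, 0.20393234]), 'ee_rot': array([-2.99931809e-04,  2.09350741e-01,  9.77840195e-01, -8.55023269e-04]), 'contact_force': array([-0.26566682, -0.19989945,  0.49738333]), 'moment': array([ 0.03226334,  0.03654861, -0.03336991]), 'gripper_force': 0.0, 'width': 0.08539211007000083}
scene {'camera_matrix': array([[434.87891036,   0.        , 254.40617005],
       [  0.        , 434.87891036, 192.8601979 ],
       [  0.        ,   0.        ,   1.        ]]), 'k1': -0.05689814047198404, 'eye': array([0.93503974, 0.43301681, 1.12345936]), 'orientation': array([-0.09191835,  0.32009644,  0.9117126 , -0.24056065])}
side {'camera_matrix': array([[406.31834468,   0.        , 256.29764695],
       [  0.        , 406.31834468, 187.29260831],
       [  0.        ,   0.        ,   1.        ]]), 'k1': 0.019142472640227465, 'eye': array([ 0.92570421, -0.43854618,  0.9515269 ]), 'orientation': array([-0.27677699,  0.8947908 ,  0.33511866, -0.10217339])}
wrist {'camera_matrix': array([[271.62440953,   0.        , 257.43246571],
       [  0.        , 271.62440953, 192.38030563],
       [  0.        ,   0.        ,   1.        ]]), 'k1': 0.0050507112200710485, 'tool_from_camera': array([[ 1.16555868e-03, -9.65151778e-01, -2.61688147e-01,
         6.59890148e-02],
       [ 9.99999006e-01,  1.33261549e-03, -4.60925314e-04,
         3.12360339e-04],
       [ 7.93592564e-04, -2.61687350e-01,  9.65152372e-01,
        -1.69415049e-01],
       [ 0.00000000e+00,  0.00000000e+00,  0.00000000e+00,
         1.00000000e+00]])}
```

View pics/scene0.png

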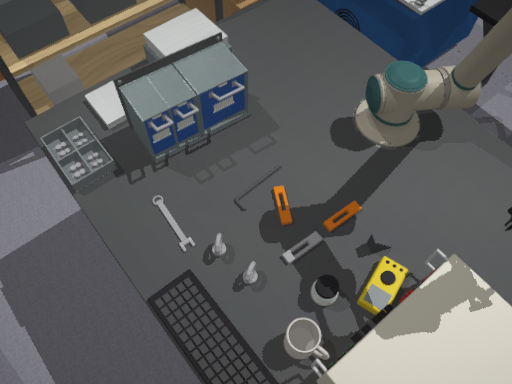

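View pics/side0.png

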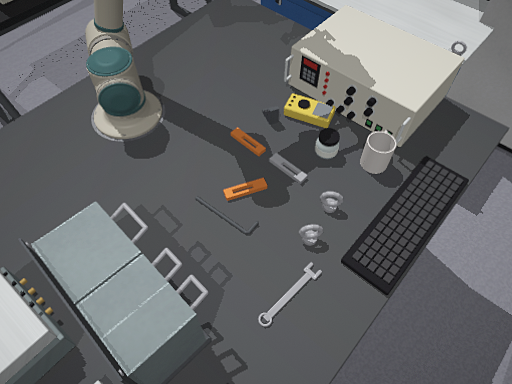

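The scene view shows the wide bin (blue front near (222,100), handle (228,95)), the narrow unit left of it (160,120), and the grey clamp at (302,248). The side view shows the wide roof at about (85,245), its handle at (128,220), and the clamp at (288,168). Next: enlarged crops of the rack, plus the clamp contour.

```bash
cat > h.py <<'E'
import numpy as np,cv2
from scipy.spatial.transform import Rotation as R
from rig import manip
def q(o): return R.from_quat([o[1],o[2],o[3],o[0]])
def cam(n,st=None):
    c=manip.camera_info(n)
    if n=="wrist":
        st=st or manip.get_state(); T=np.array(c["tool_from_camera"]); r=q(st["ee_rot"]).as_matrix()
        return c,r@T[:3,:3],st["position"]+r@T[:3,3]
    return c,q(c["orientation"]).as_matrix(),np.array(c["eye"])
def ray(n,uv,st=None):
    c,r,e=cam(n,st); K=c["camera_matrix"]
    p=cv2.undistortPoints(np.array(uv,float).reshape(-1,1,2),K,np.array([c["k1"],0,0,0])).reshape(-1,2)
    d=np.c_[p,np.ones(len(p))]@r.T
    return e,d/np.linalg.norm(d,axis=1)[:,None]
def onz(n,uv,z,st=None):
    e,d=ray(n,uv,st); return e+d*((z-e[2])/d[:,2])[:,None]
def proj(n,P,st=None):
    c,r,e=cam(n,st); v=(np.atleast_2d(P)-e)@r
    return cv2.projectPoints(v,np.zeros(3),np.zeros(3),c["camera_matrix"],np.array([c["k1"],0,0,0]))[0].reshape(-1,2)
def tri(obs):  # [(name,uv)]
    A=np.zeros((3,3));b=np.zeros(3);L=[]
    for n,uv in obs:
        e,d=ray(n,[uv]);d=d[0];M=np.eye(3)-np.outer(d,d);A+=M;b+=M@e;L.append((M,e))
    p=np.linalg.solve(A,b);return p,[np.linalg.norm(M@(p-e)) for M,e in L]
E
python3 - <<'E'
from h import *
a=cv2.imread("pics/scene0.png");b=cv2.imread("pics/side0.png")
A=cv2.resize(a[30:170,105:265],None,fx=3,fy=3,interpolation=cv2.INTER_CUBIC)
B=cv2.resize(b[190:384,10:220],None,fx=2.2,fy=2.2,interpolation=cv2.INTER_CUBIC)
cv2.imwrite("pics/cropA.png",A[:, :]);cv2.imwrite("pics/cropB.png",B)
for n,im,c in(("scene",a,(302,248)),("side",b,(288,168))):
    g=im.astype(int); m=((g.min(2)>95)&(g.max(2)-g.min(2)<35)).astype(np.uint8)
    cs,_=cv2.findContours(m,cv2.RETR_EXTERNAL,cv2.CHAIN_APPROX_NONE)
    for k in cs:
        mr=cv2.minAreaRect(k)
        if cv2.contourArea(k)>60 and np.hypot(mr[0][0]-c[0],mr[0][1]-c[1])<30:
            P=onz(n,cv2.boxPoints(mr),0.014); print(n,mr,"\n",P.round(4),P.mean(0).round(4))
E
```

```text
scene ((301.760009765625, 246.1800079345703), (12.0, 42.20000457763672), 53.13010025024414) 
 [[0.5871 0.1425 0.014 ]
 [0.463  0.1442 0.014 ]
 [0.4673 0.1784 0.014 ]
 [0.5899 0.1757 0.014 ]] [0.5268 0.1602 0.014 ]
side ((287.764892578125, 167.5108184814453), (39.92215347290039, 11.395827293395996), 36.02737045288086) 
 [[0.4714 0.141  0.014 ]
 [0.464  0.1807 0.014 ]
 [0.5885 0.1746 0.014 ]
 [0.5936 0.1366 0.014 ]] [0.5294 0.1582 0.014 ]
```

View pics/cropA.png

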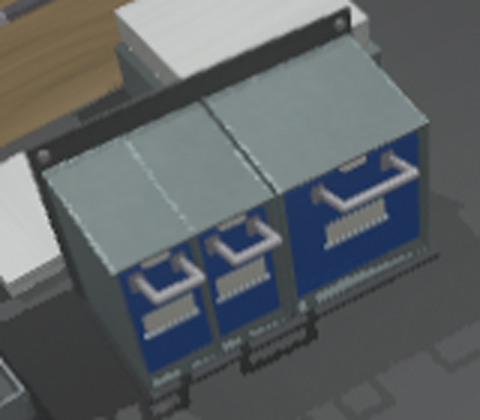

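View pics/cropB.png

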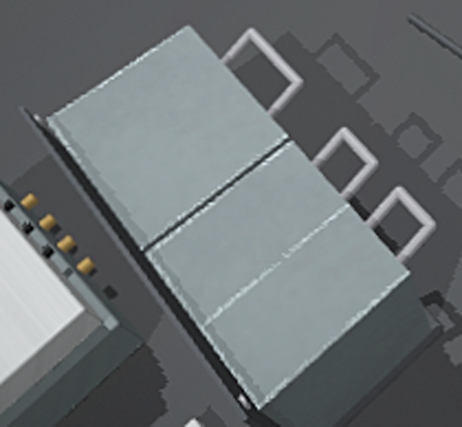

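Crop A: the wide roof's front corners are at scene (247.7,71) and (197.3,94.3), and the handle bar ends at (220,99) and (243,88). Crop B: the front corners are at side (96.4,202.3) and (140.9,252.7), and the bar ends at (124.5,204.5) and (146.4,227.7).

```bash
python3 - <<'E'
from h import *
S=[(247.7,71),(197.3,94.3),(221.7,42.7),(173,62.7)];D=[(96.4,202.3),(140.9,252.7),(32.7,243.6),(76.4,303.6)]
for s,d in zip(S,D):
    print(tri([("scene",s),("side",d)]),onz("scene",[s],.19).round(4),onz("side",[d],.19).round(4))
s=onz("scene",[(220,99),(243.3,87.7)],.18);d=onz("side",[(124.5,204.5),(146.4,227.7)],.18)
print(s,d,s.mean(0),d.mean(0)); 
print(tri([("scene",(231.6,93.3)),("side",(135.4,216.1))]))
E
```

```text
(array([ 0.34779119, -0.30773813,  0.194196  ]), [np.float64(0.0017818933639178732), np.float64(0.0017818933639179024)]) [[ 0.343  -0.3121  0.19  ]] [[ 0.3468 -0.307   0.19  ]]
(array([ 0.51743568, -0.322699  ,  0.19716527]), [np.float64(0.0010677654675477653), np.float64(0.0010677654675479034)]) [[ 0.513 -0.329  0.19 ]] [[ 0.5148 -0.3216  0.19  ]]
(array([ 0.33391412, -0.45354046,  0.19409394]), [np.float64(0.0005768149735732709), np.float64(0.0005768149735732723)]) [[ 0.3306 -0.4578  0.19  ]] [[ 0.3314 -0.4536  0.19  ]]
(array([ 0.50494569, -0.46894469,  0.19773856]), [np.float64(0.003538716483966193), np.float64(0.0035387164839662515)]) [[ 0.4974 -0.4785  0.19  ]] [[ 0.5047 -0.4689  0.19  ]]
[[ 0.46793736 -0.28218747  0.18      ]
 [ 0.38871881 -0.27517055  0.18      ]] [[ 0.39087622 -0.2679369   0.18      ]
 [ 0.47274471 -0.2743524   0.18      ]] [ 0.42832808 -0.27867901  0.18      ] [ 0.43181047 -0.27114465  0.18      ]
(array([ 0.43462756, -0.27274427,  0.18696147]), [np.float64(0.0019406283614696977), np.float64(0.0019406283614696424)])
```

Measurements agree with the given sizes: wide roof front 170 mm, handle about (0.431,-0.275,0.18), outward normal about (0.09,0.996), clamp about (0.528,0.159) lying along world x. I'm moving above the handle.

```bash
python3 -m handwheel '[{"translation":[0,0,-0.03],"angular":[0,0,-6.3],"hand":0.5},{"translation":[0,0,-0.03],"angular":[0,0,-6.3],"hand":0.5},{"translation":[0,0,-0.03],"angular":[0,0,-6.3],"hand":0.5},{"translation":[-0.011,-0.032,0],"angular":[0,0,0],"hand":0.5},{"translation":[-0.011,-0.032,0],"angular":[0,0,0],"hand":0.5},{"translation":[-0.011,-0.032,0],"angular":[0,0,0],"hand":0.5},{"translation":[-0.011,-0.032,0],"angular":[0,0,0],"hand":0.5},{"translation":[-0.011,-0.032,0],"angular":[0,0,0],"hand":0.5},{"translation":[-0.011,-0.032,0],"angular":[0,0,0],"hand":0.5},{"translation":[-0.011,-0.032,0],"angular":[0,0,0],"hand":0.5}]'
python3 -m handwheel '[{"translation":[-0.011,-0.032,0],"angular":[0,0,0],"hand":0.5},{"translation":[-0.011,-0.032,0],"angular":[0,0,0],"hand":0.5},{"translation":[-0.011,-0.032,0],"angular":[0,0,0],"hand":0.5},{"translation":[-0.011,-0.032,0],"angular":[0,0,0],"hand":0.5},{"translation":[-0.011,-0.032,0],"angular":[0,0,0],"hand":0.5},{"translation":[-0.011,-0.032,0],"angular":[0,0,0],"hand":0.5},{"translation":[-0.011,-0.032,0],"angular":[0,0,0],"hand":0.5},{"translation":[-0.011,-0.032,0],"angular":[0,0,0],"hand":0.5},{"translation":[-0.011,-0.032,0],"angular":[0,0,0],"hand":0.5},{"translation":[-0.011,-0.032,0],"angular":[0,0,0],"hand":0.5}]'
```

```text
clock: 0.98
position: [0.2913, 0.2928, 0.2946]
ee_rot: [-0.0, 0.046, 0.999, -0.0]
contact_force: [1.4, -0.3, 0.4]
width: 0.0426
gripper_force: 0.0
clock: 1.82
position: [0.3714, -0.0359, 0.2948]
ee_rot: [0.0, 0.046, 0.999, 0.0]
contact_force: [1.1, 0.9, 0.5]
width: 0.0428
gripper_force: 0.0
```

```bash
python3 -m handwheel '[{"translation":[-0.010,-0.029,0],"angular":[0,0,0],"hand":0.5},{"translation":[-0.010,-0.029,0],"angular":[0,0,0],"hand":0.5},{"translation":[-0.010,-0.029,0],"angular":[0,0,0],"hand":0.5},{"translation":[-0.010,-0.029,0],"angular":[0,0,0],"hand":0.5},{"translation":[-0.010,-0.029,0],"angular":[0,0,0],"hand":0.5},{"translation":[-0.010,-0.029,0],"angular":[0,0,0],"hand":0.5},{"translation":[-0.010,-0.029,0],"angular":[0,0,0],"hand":0.5},{"translation":[-0.010,-0.029,0],"angular":[0,0,0],"hand":0.5}]'
python3 - <<'E'
from h import *
st=manip.get_state();im=manip.get_image("wrist");print(st["position"],st["qpos"])
cv2.imwrite("pics/w1.png",im[:,:,::-1])
print(proj("wrist",[[.394,-.2715,.18],[.434,-.275,.18],[.470,-.2785,.18]],st))
E
```

```text
clock: 2.48
position: [0.43, -0.2741, 0.2944]
ee_rot: [-0.0, 0.046, 0.999, 0.0]
contact_force: [-0.0, 1.9, 0.4]
width: 0.0423
gripper_force: 0.0
[ 0.42995194 -0.27406001  0.2944371 ] [-7.04206804e-01  1.38023553e-01  1.46771537e+00  2.44397372e-04
  1.53651558e+00 -2.18262985e+00]
[[256.56447573 148.66424891]
 [256.74264664 186.25693953]
 [256.57853861 217.88073502]]
```

View pics/w1.png

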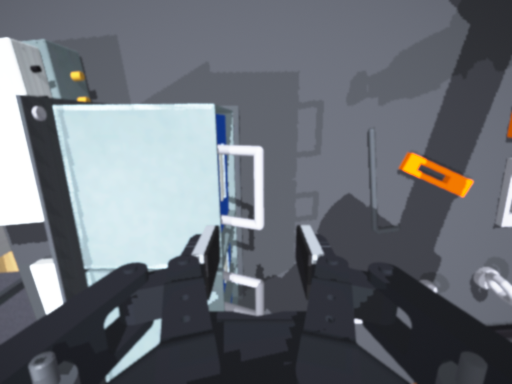

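The wrist view shows the bar at column ~258, rows 150–225, within 2 mm of the prediction and parallel. I'm descending to grip it.

```bash
python3 -m handwheel '[{"translation":[0,0.001,0.026],"angular":[0,0,0],"hand":0.5},{"translation":[0,0,0.026],"angular":[0,0,0],"hand":0.5},{"translation":[0,0,0.026],"angular":[0,0,0],"hand":0.5},{"translation":[0,0,0.026],"angular":[0,0,0],"hand":0.5},{"translation":[0,0,0.026],"angular":[0,0,0],"hand":0.5},{"translation":[0,0,0],"angular":[0,0,0],"hand":0.5}]'
python3 -m handwheel '[{"translation":[0,0,0],"angular":[0,0,0],"hand":1},{"translation":[0,0,0],"angular":[0,0,0],"hand":1},{"translation":[0,0,0],"angular":[0,0,0],"hand":1},{"translation":[0,0,0],"angular":[0,0,0],"hand":1},{"translation":[0,0,0],"angular":[0,0,0],"hand":1},{"translation":[0,0,0],"angular":[0,0,0],"hand":1}]' 40
```

```text
clock: 3.03
position: [0.4268, -0.2687, 0.1598]
ee_rot: [-0.004, 0.046, 0.999, 0.003]
contact_force: [-1.1, 1.1, -0.7]
width: 0.0427
gripper_force: 0.0
clock: 3.53
position: [0.4311, -0.2724, 0.1664]
ee_rot: [0.001, 0.046, 0.999, -0.001]
contact_force: [-0.3, -0.5, 5.2]
width: -0.0
gripper_force: 2.6
```

```bash
python3 - <<'E'
from h import *
st=manip.get_state();print(st)
ims=[cv2.resize(manip.get_image("wrist")[:,:,::-1],(400,300)),cv2.resize(manip.get_image("scene")[20:160,150:310,::-1],(400,300)),cv2.resize(manip.get_image("side")[150:290,60:220,::-1],(400,300))]
ims.append(ims[0]*0)
cv2.imwrite("pics/c2.png",np.vstack([np.hstack(ims[:2]),np.hstack(ims[2:])]))
E
```

```text
{'clock': 3.5333, 'qpos': array([-7.00034470e-01,  2.02143682e-01,  1.70583953e+00,  1.09721966e-04,
        1.23007030e+00, -2.17901577e+00]), 'qd': array([2.68832166e-04, 1.02353071e-03, 3.51522723e-04, 5.10422772e-06,
       1.31796779e-04, 6.14490388e-04]), 'effort': array([-2.37625733e-02, -3.33217978e+01, -2.12998956e+01, -2.14197283e-02,
        5.02857158e-02,  4.47666562e-04]), 'position': array([ 0.4311341 , -0.27237147,  0.16636789]), 'ee_rot': array([ 0.00143578,  0.04590954,  0.99894403, -0.00103567]), 'contact_force': array([-0.29154851, -0.52401983,  5.19899782]), 'moment': array([-0.0185952 , -0.01208872, -0.05028964]), 'gripper_force': 2.5524150487035513, 'width': -2.3275710704285414e-05}
```

View pics/c2.png

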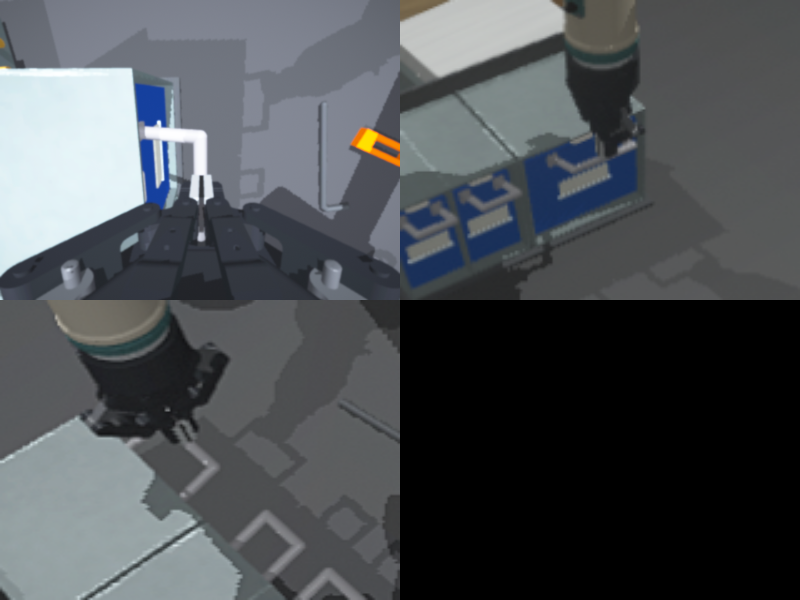

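The wrist shows the pads shut over the bar line at column ~200 of 400. It isn't clear whether the bar is held, so I'm checking against projection.

```bash
python3 - <<'E'
from h import *
st=manip.get_state()
for z in(.15,.16,.17,.18,.19): print(z,proj("wrist",[[.394,-.2715,z],[.434,-.275,z]],st).round(1).tolist(), 10*271/np.linalg.norm(cam("wrist",st)[2]-[.394,-.2715,z]))
im=manip.get_image("wrist")
r=im[200,215:300].astype(int).sum(1)//3;print(r.tolist())
T=np.array(manip.camera_info("wrist")["tool_from_camera"]);r=q(st["ee_rot"]).as_matrix()
print("tcp px",proj("wrist",[st["position"],st["position"]+r@[0,0,-.019]],st))
cv2.imwrite("pics/w3.png",cv2.resize(im[140:330,180:340,::-1],None,fx=3,fy=3,interpolation=cv2.INTER_CUBIC))
E
```

```text
0.15 [[253.6, 162.2], [254.0, 217.1]] 14422.855544017224
0.16 [[253.3, 164.6], [253.7, 222.2]] 15222.383711306702
0.17 [[253.0, 167.3], [253.5, 227.9]] 16114.273341733666
0.18 [[252.7, 170.3], [253.2, 234.2]] 17115.193404777343
0.19 [[252.3, 173.7], [252.9, 241.3]] 18245.983505736338
[156, 201, 216, 219, 218, 217, 218, 217, 212, 189, 149, 137, 142, 143, 141, 139, 134, 119, 105, 112, 119, 120, 119, 120, 120, 120, 121, 121, 120, 120, 121, 129, 160, 202, 228, 238, 244, 247, 248, 249, 249, 249, 249, 249, 249, 248, 244, 237, 226, 197, 155, 127, 121, 120, 120, 120, 120, 120, 120, 120, 120, 121, 120, 121, 120, 120, 121, 120, 120, 120, 120, 120, 120, 120, 120, 120, 121, 119, 120, 120, 120, 121, 120, 121, 120]
tcp px [[257.10046427 221.397186  ]
 [257.03216161 232.98323338]]
```

View pics/w3.png

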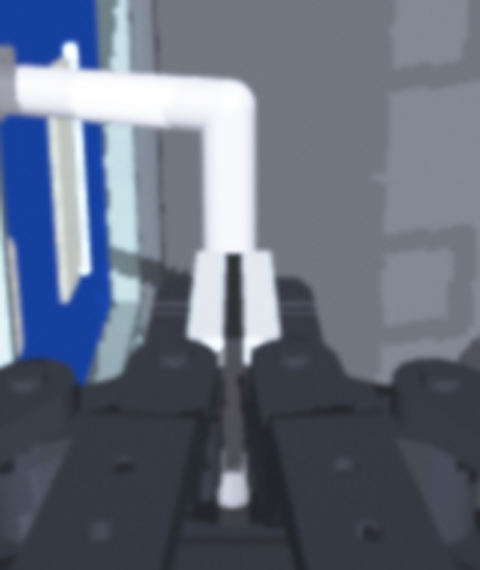

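The bar disappears under the shut pad tips instead of sitting between them. I'll open, go deeper and close again.

```bash
python3 -m handwheel '[{"translation":[0,0,-0.004],"angular":[0,0,0],"hand":0.5},{"translation":[0,0,-0.004],"angular":[0,0,0],"hand":0.5},{"translation":[0,0,0],"angular":[0,0,0],"hand":0.5},{"translation":[0,0,0],"angular":[0,0,0],"hand":0.5},{"translation":[0,0,0.01],"angular":[0,0,0],"hand":0.5},{"translation":[0,0,0.01],"angular":[0,0,0],"hand":0.5},{"translation":[0,0,0],"angular":[0,0,0],"hand":0.5},{"translation":[0,0,0],"angular":[0,0,0],"hand":0.5}]'
python3 -m handwheel '[{"translation":[0,0,0],"angular":[0,0,0],"hand":0.8},{"translation":[0,0,0],"angular":[0,0,0],"hand":0.9},{"translation":[0,0,0],"angular":[0,0,0],"hand":1},{"translation":[0,0,0],"angular":[0,0,0],"hand":1},{"translation":[0,0,0],"angular":[0,0,0],"hand":1}]' 40
python3 - <<'E'
from h import *
im=manip.get_image("wrist")
cv2.imwrite("pics/w4.png",cv2.resize(im[140:330,180:340,::-1],None,fx=3,fy=3,interpolation=cv2.INTER_CUBIC))
E
```

```text
clock: 4.4
position: [0.4293, -0.2709, 0.1513]
ee_rot: [-0.001, 0.046, 0.999, 0.001]
contact_force: [0.8, -0.7, 0.4]
width: 0.0431
gripper_force: 0.0
clock: 4.82
position: [0.4303, -0.273, 0.1531]
ee_rot: [0.0, 0.046, 0.999, -0.001]
contact_force: [-1.2, -4.7, -1.6]
width: 0.0081
gripper_force: 39.0
```

Gripped: width 8 mm, 39 N. I'm pulling the first part of the arc.

```bash
python3 -m handwheel '[{"translation":[0,0.0035,0.0012],"angular":[0,0,0],"hand":1},{"translation":[0,0.0035,0.0013],"angular":[0,0,0],"hand":1},{"translation":[0,0.0035,0.0014],"angular":[0,0,0],"hand":1},{"translation":[0,0.0037,0.0014],"angular":[0,0,0],"hand":1},{"translation":[0,0.0069,0.0032],"angular":[0,0,0],"hand":1},{"translation":[0,0.0069,0.0033],"angular":[0,0,0],"hand":1}]' 60
```

```text
clock: 5.37
position: [0.4327, -0.2434, 0.141]
ee_rot: [0.0, 0.046, 0.999, -0.0]
contact_force: [-0.8, -3.7, -1.2]
width: 0.0076
gripper_force: 58.5
```

```bash
python3 -m handwheel '[{"translation":[0,0.0065,0.0038],"angular":[0,0,0],"hand":1},{"translation":[0,0.0065,0.0039],"angular":[0,0,0],"hand":1},{"translation":[0,0.0062,0.0044],"angular":[0,0,0],"hand":1},{"translation":[0,0.0062,0.0044],"angular":[0,0,0],"hand":1},{"translation":[0,0.0058,0.0049],"angular":[0,0,0],"hand":1},{"translation":[0,0.0058,0.005],"angular":[0,0,0],"hand":1},{"translation":[0,0.0053,0.0054],"angular":[0,0,0],"hand":1},{"translation":[0,0.0053,0.0054],"angular":[0,0,0],"hand":1}]' 40
python3 -m handwheel '[{"translation":[0,0.0049,0.0058],"angular":[0,0,0],"hand":1},{"translation":[0,0.0048,0.0059],"angular":[0,0,0],"hand":1},{"translation":[0,0.0043,0.0063],"angular":[0,0,0],"hand":1},{"translation":[0,0.0043,0.0063],"angular":[0,0,0],"hand":1},{"translation":[0,0.0038,0.0066],"angular":[0,0,0],"hand":1},{"translation":[0,0.0037,0.0066],"angular":[0,0,0],"hand":1},{"translation":[0,0.0032,0.0068],"angular":[0,0,0],"hand":1},{"translation":[0,0.0031,0.0069],"angular":[0,0,0],"hand":1},{"translation":[0,0,0],"angular":[0,0,0],"hand":1}]'
python3 - <<'E'
from h import *
st=manip.get_state();print(st["qpos"])
ims=[cv2.resize(manip.get_image("wrist")[:,:,::-1],(400,300)),cv2.resize(manip.get_image("scene")[20:160,150:310,::-1],(400,300)),cv2.resize(manip.get_image("side")[150:290,60:220,::-1],(400,300))]
w=cv2.resize(cv2.imread("pics/w4.png"),(253,300));ims.append(cv2.copyMakeBorder(w,0,0,0,147,cv2.BORDER_CONSTANT))
cv2.imwrite("pics/c5.png",np.vstack([np.hstack(ims[:2]),np.hstack(ims[2:])]))
E
```

```text
clock: 6.03
position: [0.4368, -0.1956, 0.103]
ee_rot: [-0.0, 0.046, 0.999, 0.0]
contact_force: [-2.0, -2.5, 1.3]
width: 0.0074
gripper_force: 58.1
clock: 6.78
position: [0.4407, -0.1657, 0.054]
ee_rot: [0.001, 0.045, 0.999, -0.002]
contact_force: [-7.1, -2.6, 14.6]
width: 0.0072
gripper_force: 59.1
[-0.50554419  0.26199083  1.9489382  -0.00302789  0.92798834 -1.98410797]
```

View pics/c5.png

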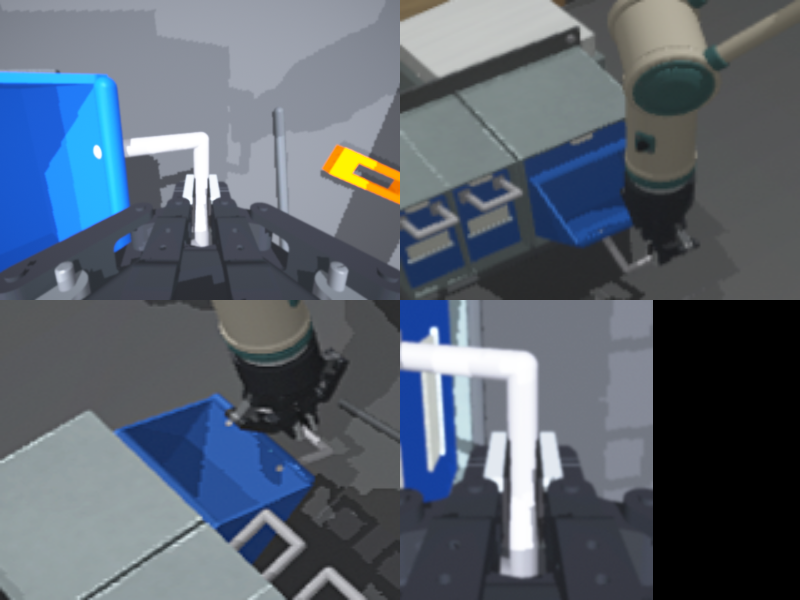

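The bin rests tipped open with the clear bar between the pads. I'm releasing gently, rising and going over the clamp.

```bash
python3 -m handwheel '[{"translation":[0,0,0],"angular":[0,0,0],"hand":0.65},{"translation":[0,0,0],"angular":[0,0,0],"hand":0.65},{"translation":[0,0,0],"angular":[0,0,0],"hand":0.65},{"translation":[0,0,-0.02],"angular":[0,0,0],"hand":0.65},{"translation":[0,0,-0.03],"angular":[0,0,0],"hand":0.65},{"translation":[0,0,-0.03],"angular":[0,0,0],"hand":0.65},{"translation":[0,0,-0.03],"angular":[0,0,0],"hand":0.65}]'
python3 -m handwheel '[{"translation":[-0.0057,0.0332,0],"angular":[0,0,-0.35],"hand":0.3},{"translation":[-0.0057,0.0332,0],"angular":[0,0,-0.35],"hand":0.3},{"translation":[-0.0057,0.0332,0],"angular":[0,0,-0.35],"hand":0.3},{"translation":[-0.0057,0.0332,0],"angular":[0,0,-0.35],"hand":0.3},{"translation":[-0.0057,0.0332,0],"angular":[0,0,-0.35],"hand":0.3},{"translation":[-0.0057,0.0332,0],"angular":[0,0,-0.35],"hand":0.3},{"translation":[-0.0057,0.0332,0],"angular":[0,0,-0.35],"hand":0.3},{"translation":[-0.0057,0.0332,0],"angular":[0,0,-0.35],"hand":0.3},{"translation":[-0.0057,0.0332,0],"angular":[0,0,-0.35],"hand":0.3},{"translation":[-0.0057,0.0332,0],"angular":[0,0,-0.35],"hand":0.3}]'
python3 - <<'E'
from h import *
manip.get_image("side")
st=manip.get_state();im=manip.get_image("wrist")
print(st["position"],st["ee_rot"])
cv2.imwrite("pics/w6.png",im[:,:,::-1])
g=im.astype(int);m=((g.min(2)>150)&(g.max(2)-g.min(2)<40)).astype(np.uint8)
cs,_=cv2.findContours(m,cv2.RETR_EXTERNAL,cv2.CHAIN_APPROX_NONE)
for k in cs:
    if cv2.contourArea(k)>300:
        mr=cv2.minAreaRect(k);P=onz("wrist",cv2.boxPoints(mr),.014,st);print(mr,P[:,:2].round(4).tolist(),P.mean(0).round(4))
print(proj("wrist",[.528,.159,.014],st), onz("side",[[0,0]],0).shape)
E
```

```text
clock: 7.52
position: [0.4408, -0.1636, 0.1632]
ee_rot: [0.001, 0.046, 0.999, 0.001]
contact_force: [0.6, -0.2, 0.9]
width: 0.0299
gripper_force: 0.0
clock: 8.35
position: [0.5189, 0.1661, 0.162]
ee_rot: [0.0, 0.015, 1.0, 0.001]
contact_force: [-0.1, 0.1, -0.1]
width: 0.0601
gripper_force: 0.0
[0.52061508 0.1724775  0.1620137 ] [0.00146724 0.01423882 0.99988713 0.00456439]
((393.6902770996094, 355.0076904296875), (80.84292602539062, 22.224573135375977), 51.709835052490234) [[0.7465, 0.3121], [0.7243, 0.3347], [0.8391, 0.4195], [0.865, 0.3965]] [0.7937 0.3657 0.014 ]
((490.5, 214.5), (61.0, 41.0), 90.0) [[0.5383, 0.4297], [0.5397, 0.4791], [0.6208, 0.4967], [0.6192, 0.4441]] [0.5795 0.4624 0.014 ]
((351.4554443359375, 205.44554138183594), (41.230812072753906, 60.3686637878418), 50.710594177246094) [[0.564, 0.2438], [0.5177, 0.2979], [0.5585, 0.3329], [0.6079, 0.2783]] [0.562  0.2882 0.014 ]
((248.5, 178.5), (97.0, 25.0), 90.0) [[0.4668, 0.151], [0.4676, 0.1794], [0.5863, 0.1766], [0.5853, 0.1453]] [0.5265 0.1631 0.014 ]
((462.0235595703125, 136.0760498046875), (44.466278076171875, 63.00337219238281), 72.80146026611328) [[0.4664, 0.3663], [0.4482, 0.4307], [0.496, 0.4553], [0.5159, 0.3885]] [0.4816 0.4102 0.014 ]
[[245.16794776 182.13403641]] (1, 3)
```

View pics/w6.png

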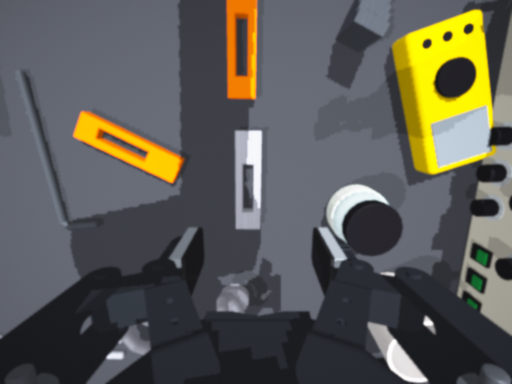

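The clamp is at (249,180), aligned with the tool. An eye nut shows at (232,298), so I'm checking its clearance and the settled pose.

```bash
python3 - <<'E'
from h import *
print(onz("scene",[(250,279),(219,251),(252,264),(220,236)],0.0).round(3),onz("scene",[(252,266),(219,238)],0.05).round(3))
st=manip.get_state();im=manip.get_image("wrist");st2=manip.get_state()
print(st["position"],st2["position"],st2["ee_rot"],st2["qd"].round(3))
g=im.astype(int);m=((g.min(2)>150)&(g.max(2)-g.min(2)<40)).astype(np.uint8)
cs,_=cv2.findContours(m,cv2.RETR_EXTERNAL,cv2.CHAIN_APPROX_NONE)
for k in cs:
    mr=cv2.minAreaRect(k)
    if cv2.contourArea(k)>300 and abs(mr[0][0]-248)<20 and mr[0][1]<230:
        P=onz("wrist",cv2.boxPoints(mr),.014,st);p=P.mean(0);r=q(st["ee_rot"]).as_matrix();print(mr,P[:,:2].round(4).tolist(),p.round(4),"tool delta",(r.T@(p-st["position"])).round(4))
E
```

```text
[[ 0.695  0.141  0.   ]
 [ 0.712  0.024  0.   ]
 [ 0.664  0.111  0.   ]
 [ 0.682 -0.01   0.   ]] [[0.68  0.13  0.05 ]
 [0.699 0.013 0.05 ]]
[0.51971549 0.16886009 0.16185865] [0.51884526 0.16618275 0.16172887] [9.27799478e-05 1.37467355e-02 9.99905073e-01 9.29406809e-04] [-0.048 -0.02   0.031 -0.035  0.02  -0.01 ]
((252.0, 179.5), (97.0, 26.0), 90.0) [[0.467, 0.15], [0.4677, 0.1796], [0.5866, 0.1774], [0.5857, 0.1448]] [0.5267 0.1629 0.014 ] tool delta [-0.007  -0.0064  0.1478]
```

Moving down over the clamp in guarded steps. The handle grip suggests the pad tips sit higher than the nominal TCP.

```bash
python3 -m handwheel '[{"translation":[-0.008,-0.006,0.03],"angular":[0,0,0],"hand":0.45},{"translation":[0,0,0.03],"angular":[0,0,0],"hand":0.45},{"translation":[0,0,0.03],"angular":[0,0,0],"hand":0.45},{"translation":[0,0,0.03],"angular":[0,0,0],"hand":0.45},{"translation":[0,0,0.02],"angular":[0,0,0],"hand":0.45},{"translation":[0,0,0.01],"angular":[0,0,0],"hand":0.45},{"translation":[0,0,0],"angular":[0,0,0],"hand":0.45},{"translation":[0,0,0],"angular":[0,0,0],"hand":0.45}]'
python3 -m handwheel '[{"translation":[0,0,0.005],"angular":[0,0,0],"hand":0.45},{"translation":[0,0,0.004],"angular":[0,0,0],"hand":0.45},{"translation":[0,0,0],"angular":[0,0,0],"hand":0.45},{"translation":[0,0,0],"angular":[0,0,0],"hand":0.45}]'
python3 - <<'E'
from h import *
im=manip.get_image("wrist")
cv2.imwrite("pics/w7.png",cv2.resize(im[100:320,150:360,::-1],None,fx=2.6,fy=2.6,interpolation=cv2.INTER_CUBIC))
E
```

```text
clock: 9.17
position: [0.5265, 0.1565, 0.0127]
ee_rot: [0.0, 0.016, 1.0, 0.0]
contact_force: [0.2, 0.1, 0.1]
width: 0.0467
gripper_force: 0.0
clock: 9.5
position: [0.5264, 0.1571, 0.0041]
ee_rot: [0.0, 0.015, 1.0, 0.0]
contact_force: [1.2, -0.5, -0.4]
width: 0.0467
gripper_force: 0.0
```

View pics/w7.png

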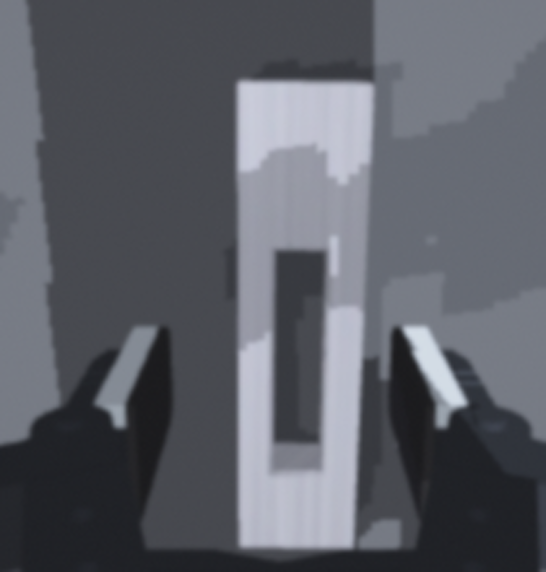

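The pad tips show at crop row 328, about 25 mm above the clamp's top by scale, and the clamp sits 5 mm towards +y. I'm correcting that and descending with force checks.

```bash
python3 -c "
from rig import manip;print(manip.grip_point_offset)"
python3 -m handwheel '[{"translation":[0,0.005,0.006],"angular":[0,0,0],"hand":0.45},{"translation":[0,0,0.004],"angular":[0,0,0],"hand":0.45},{"translation":[0,0,0],"angular":[0,0,0],"hand":0.45},{"translation":[0,0,0],"angular":[0,0,0],"hand":0.45}]'
```

```text
0.0187
clock: 9.88
position: [0.5258, 0.1621, -0.0069]
ee_rot: [-0.001, 0.015, 1.0, -0.0]
contact_force: [0.5, 0.3, -0.5]
width: 0.0468
gripper_force: 0.0
```

```bash
python3 -m handwheel '[{"translation":[0,0,0.003],"angular":[0,0,0],"hand":0.45},{"translation":[0,0,0],"angular":[0,0,0],"hand":0.45},{"translation":[0,0,0],"angular":[0,0,0],"hand":0.45}]'
```

```text
clock: 10.13
position: [0.5262, 0.1619, -0.0096]
ee_rot: [-0.0, 0.015, 1.0, -0.0]
contact_force: [-1.1, 0.9, -1.1]
width: 0.0467
gripper_force: 0.0
```

```bash
python3 -m handwheel '[{"translation":[0,0,0.005],"angular":[0,0,0],"hand":0.5},{"translation":[0,0,0],"angular":[0,0,0],"hand":0.5},{"translation":[0,0,0],"angular":[0,0,0],"hand":0.5}]'
python3 - <<'E'
from h import *
im=manip.get_image("wrist")
cv2.imwrite("pics/w8.png",cv2.resize(im[100:320,150:360,::-1],None,fx=2.6,fy=2.6,interpolation=cv2.INTER_CUBIC))
E
```

```text
clock: 10.38
position: [0.5259, 0.1619, -0.0147]
ee_rot: [-0.0, 0.015, 1.0, -0.0]
contact_force: [-0.2, 0.4, 0.4]
width: 0.0425
gripper_force: 0.0
```

View pics/w8.png

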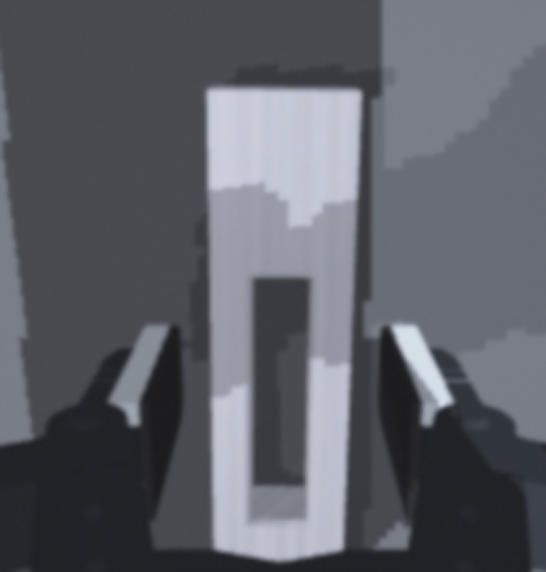

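w8 shows the clamp centred between the pads at about column 280, with the tips roughly level with its top. That's my picture allowance used up (one over the ten, in fact), so from here I work from numbers alone.

```bash
python3 -m handwheel '[{"translation":[0,0,0.004],"angular":[0,0,0],"hand":0.5},{"translation":[0,0,0.003],"angular":[0,0,0],"hand":0.5},{"translation":[0,0,0],"angular":[0,0,0],"hand":0.5},{"translation":[0,0,0],"angular":[0,0,0],"hand":0.5}]'
```

```text
clock: 10.77
position: [0.526, 0.1619, -0.0217]
ee_rot: [-0.0, 0.015, 1.0, -0.0]
contact_force: [-0.1, 0.2, 0.7]
width: 0.0427
gripper_force: 0.0
```

```bash
python3 -m handwheel '[{"translation":[0,0,0.0025],"angular":[0,0,0],"hand":0.5},{"translation":[0,0,0],"angular":[0,0,0],"hand":0.5},{"translation":[0,0,0],"angular":[0,0,0],"hand":0.5}]'
```

```text
clock: 11.02
position: [0.5262, 0.162, -0.024]
ee_rot: [-0.0, 0.015, 1.0, 0.0]
contact_force: [-0.4, 0.3, 1.0]
width: 0.0428
gripper_force: 0.0
```

```bash
python3 -m handwheel '[{"translation":[0,0,0],"angular":[0,0,0],"hand":0.6},{"translation":[0,0,0],"angular":[0,0,0],"hand":0.7},{"translation":[0,0,0],"angular":[0,0,0],"hand":0.9},{"translation":[0,0,0],"angular":[0,0,0],"hand":1},{"translation":[0,0,0],"angular":[0,0,0],"hand":1}]' 70
```

```text
clock: 11.43
position: [0.5264, 0.162, -0.0235]
ee_rot: [0.0, 0.015, 1.0, 0.0]
contact_force: [-1.0, -0.5, 4.9]
width: 0.028
gripper_force: 69.9
```

The clamp is gripped at 28 mm and 70 N. I'm lifting it and carrying it to above the bin.

```bash
python3 -m handwheel '[{"translation":[0,0,-0.01],"angular":[0,0,0],"hand":1},{"translation":[0,0,-0.03],"angular":[0,0,0.5],"hand":1},{"translation":[0,0,-0.03],"angular":[0,0,0.5],"hand":1},{"translation":[0,0,-0.03],"angular":[0,0,0.5],"hand":1},{"translation":[0,0,-0.03],"angular":[0,0,0.5],"hand":1},{"translation":[0,0,-0.03],"angular":[0,0,0.5],"hand":1},{"translation":[0,0,-0.03],"angular":[0,0,0.5],"hand":1},{"translation":[0,0,-0.03],"angular":[0,0,0.5],"hand":1},{"translation":[0,0,-0.03],"angular":[0,0,0],"hand":1},{"translation":[0,0,0],"angular":[0,0,0],"hand":1}]'
python3 -m handwheel '[{"translation":[0.0037,-0.0296,0],"angular":[0,0,0],"hand":1},{"translation":[0.0037,-0.0296,0],"angular":[0,0,0],"hand":1},{"translation":[0.0037,-0.0296,0],"angular":[0,0,0],"hand":1},{"translation":[0.0037,-0.0296,0],"angular":[0,0,0],"hand":1},{"translation":[0.0037,-0.0296,0],"angular":[0,0,0],"hand":1},{"translation":[0.0037,-0.0296,0],"angular":[0,0,0],"hand":1},{"translation":[0.0037,-0.0296,0],"angular":[0,0,0],"hand":1},{"translation":[0.0037,-0.0296,0],"angular":[0,0,0],"hand":1},{"translation":[0.0037,-0.0296,0],"angular":[0,0,0],"hand":1},{"translation":[0.0037,-0.0296,0],"angular":[0,0,0],"hand":1}]'
```

```text
clock: 12.27
position: [0.5295, 0.1626, 0.2326]
ee_rot: [0.006, 0.046, 0.999, 0.001]
contact_force: [2.1, 1.0, -1.8]
width: 0.0275
gripper_force: 70.0
clock: 13.1
position: [0.4608, -0.1302, 0.225]
ee_rot: [-0.001, 0.046, 0.999, 0.0]
contact_force: [0.7, -0.4, -2.7]
width: 0.0277
gripper_force: 70.0
```

```bash
python3 -m handwheel '[{"translation":[0.0034,-0.0294,0],"angular":[0,0,0],"hand":1},{"translation":[0.0034,-0.0294,0],"angular":[0,0,0],"hand":1},{"translation":[0.0034,-0.0294,0],"angular":[5,0,0],"hand":1},{"translation":[0.0034,-0.0294,0],"angular":[5,0,0],"hand":1},{"translation":[0,0,0],"angular":[5,0,0],"hand":1},{"translation":[0,0,0],"angular":[5,0,0],"hand":1},{"translation":[0,0,0],"angular":[5,0,0],"hand":1},{"translation":[0,0,0],"angular":[5,0,0],"hand":1},{"translation":[0,0,0],"angular":[0,0,0],"hand":1},{"translation":[0,0,0],"angular":[0,0,0],"hand":1}]'
cat > oh.py <<'E'
from h import *
s=manip.get_state();P=np.array([.4288,-.329,0]);n=np.array([.091,.996,0]);t=np.array([.996,-.091,0])
r=q(s["ee_rot"]).as_matrix();z=r[:,2]
for k,p in(("tcp",s["position"]),("clamp",s["position"]-.0305*z)): print(k,"o,t,h mm",(np.array([(p-P)@n,(p-P)@t,p[2]])*1e3).round(1))
print("axis",[round(float(z@n),3),round(float(z@t),3),round(float(z[2]),3)],"x.t",(r[:,0]@t).round(4),s["qpos"].round(2),s["contact_force"].round(1))
E
python3 oh.py
```

```text
clock: 13.93
position: [0.4373, -0.2433, 0.2269]
ee_rot: [-0.013, 0.042, 0.965, -0.257]
contact_force: [0.6, 0.2, -3.1]
width: 0.0281
gripper_force: 70.4
tcp o,t,h mm [ 86.1   0.6 226.9]
clamp o,t,h mm [101.3   0.7 253.4]
axis [-0.498, -0.002, -0.867] x.t -1.0001 [-0.26  0.12  1.79 -0.55  1.2  -1.55] [ 0.6  0.2 -3.1]
```

```bash
python3 -m handwheel '[{"translation":[0,0.0125,0],"angular":[0,0,0],"hand":1},{"translation":[0,0.012,0],"angular":[0,0,0],"hand":1},{"translation":[0,0,0.02],"angular":[0,0,0],"hand":1},{"translation":[0,0,0.02],"angular":[0,0,0],"hand":1},{"translation":[0,0,0.02],"angular":[0,0,0],"hand":1},{"translation":[0,0,0.02],"angular":[0,0,0],"hand":1},{"translation":[0,0,0.012],"angular":[0,0,0],"hand":1},{"translation":[0,0,0.008],"angular":[0,0,0],"hand":1},{"translation":[0,0,0],"angular":[0,0,0],"hand":1},{"translation":[0,0,0],"angular":[0,0,0],"hand":1}]'; python3 oh.py
```

```text
clock: 14.77
position: [0.4352, -0.2746, 0.13]
ee_rot: [-0.012, 0.045, 0.965, -0.258]
contact_force: [-0.6, 0.3, -3.2]
width: 0.0282
gripper_force: 70.3
tcp o,t,h mm [ 54.8   1.5 130. ]
clamp o,t,h mm [ 70.    1.5 156.4]
axis [-0.5, -0.001, -0.866] x.t -1.0001 [-0.33  0.22  1.94 -0.64  0.96 -1.44] [-0.6  0.3 -3.2]
```

```bash
python3 - <<'E'
from h import *
# where is rolled edge/bin rim? estimate blue rim from side view: project predicted points and report blue-ness nearby
P=np.array([.4288,-.329,0]);n=np.array([.091,.996,0]);t=np.array([.996,-.091,0])
im=manip.get_image("side");im2=manip.get_image("scene")
for nm,I in(("side",im),("scene",im2)):
    for tt in(-.06,.0,.06):
        for off in(-.015,-.008,0,.008,.015):
            u=proj(nm,P+n*(.1223+off)+t*tt+[0,0,.1172]).round()[0].astype(int); print(nm,tt,off,u,I[u[1],u[0]])
E
```

```text
side -0.06 -0.015 [145 202] [38 40 42]
side -0.06 -0.008 [147 200] [35 38 40]
side -0.06 0 [150 198] [30 31 33]
side -0.06 0.008 [153 196] [26 27 30]
side -0.06 0.015 [155 195] [29 32 33]
side 0.0 -0.015 [160 217] [ 41  81 152]
side 0.0 -0.008 [162 216] [ 46  87 162]
side 0.0 0 [165 214] [ 74 126 207]
side 0.0 0.008 [168 212] [79 79 76]
side 0.0 0.015 [170 210] [78 79 80]
side 0.06 -0.015 [175 234] [ 35  69 133]
side 0.06 -0.008 [178 232] [ 34  67 130]
side 0.06 0 [181 230] [ 35  69 132]
side 0.06 0.008 [183 228] [80 79 77]
side 0.06 0.015 [186 226] [76 76 78]
scene -0.06 -0.015 [258 112] [ 30  60 118]
scene -0.06 -0.008 [259 114] [ 43  94 172]
scene -0.06 0 [261 116] [66 70 78]
scene -0.06 0.008 [262 117] [76 77 78]
scene -0.06 0.015 [264 119] [76 77 78]
scene 0.0 -0.015 [241 121] [ 32  69 136]
scene 0.0 -0.008 [243 122] [ 49 101 179]
scene 0.0 0 [244 124] [ 44  62 102]
scene 0.0 0.008 [246 126] [76 77 78]
scene 0.0 0.015 [247 128] [76 77 78]
scene 0.06 -0.015 [224 130] [ 29  57 110]
scene 0.06 -0.008 [225 131] [ 29  61 118]
scene 0.06 0 [227 133] [36 45 71]
scene 0.06 0.008 [228 135] [43 45 46]
scene 0.06 0.015 [229 137] [42 42 44]
```

The rim sits where predicted, within a few mm. I'm lowering the clamp in slowly.

```bash
python3 -m handwheel '[{"translation":[0,0,0.01],"angular":[0,0,0],"hand":1},{"translation":[0,0,0.01],"angular":[0,0,0],"hand":1},{"translation":[0,0,0.01],"angular":[0,0,0],"hand":1},{"translation":[0,0,0.008],"angular":[0,0,0],"hand":1},{"translation":[0,0,0],"angular":[0,0,0],"hand":1}]'; python3 -m handwheel '[{"translation":[0,0,0.006],"angular":[0,0,0],"hand":1},{"translation":[0,0,0.005],"angular":[0,0,0],"hand":1},{"translation":[0,0,0.004],"angular":[0,0,0],"hand":1},{"translation":[0,0,0],"angular":[0,0,0],"hand":1},{"translation":[0,0,0],"angular":[0,0,0],"hand":1}]';python3 oh.py
```

```text
clock: 15.28
position: [0.4321, -0.2928, 0.0948]
ee_rot: [-0.014, 0.044, 0.965, -0.258]
contact_force: [-0.7, -0.1, -3.2]
width: 0.0279
gripper_force: 70.3
clock: 15.7
position: [0.4327, -0.3002, 0.0837]
ee_rot: [-0.012, 0.044, 0.965, -0.258]
contact_force: [0.1, -1.1, -2.9]
width: 0.0278
gripper_force: 70.4
tcp o,t,h mm [29.   1.3 83.7]
clamp o,t,h mm [ 44.3   1.3 110.1]
axis [-0.5, -0.001, -0.866] x.t -1.0001 [-0.38  0.28  1.99 -0.7   0.84 -1.39] [ 0.1 -1.1 -2.9]
```

```bash
python3 -m handwheel '[{"translation":[0,0.001,0.004],"angular":[0,0,0],"hand":1},{"translation":[0,0,0.004],"angular":[0,0,0],"hand":1},{"translation":[0,0,0],"angular":[0,0,0],"hand":1},{"translation":[0,0,0],"angular":[0,0,0],"hand":1}]';python3 oh.py
```

```text
clock: 16.03
position: [0.4324, -0.3033, 0.0762]
ee_rot: [-0.012, 0.044, 0.965, -0.258]
contact_force: [0.2, -0.1, -2.7]
width: 0.0284
gripper_force: 70.4
tcp o,t,h mm [26.   1.2 76.2]
clamp o,t,h mm [ 41.2   1.2 102.6]
axis [-0.5, -0.001, -0.866] x.t -1.0001 [-0.39  0.29  2.   -0.71  0.82 -1.37] [ 0.2 -0.1 -2.7]
```

The clamp is ~38 mm below the mouth plane, inside the bin. I'm releasing it and backing out along the tool axis.

```bash
python3 -m handwheel '[{"translation":[0,0,0],"angular":[0,0,0],"hand":0.58},{"translation":[0,0,0],"angular":[0,0,0],"hand":0.58},{"translation":[0,0,0],"angular":[0,0,0],"hand":0.56},{"translation":[0,0,0],"angular":[0,0,0],"hand":0.56},{"translation":[0,0,0],"angular":[0,0,0],"hand":0.56},{"translation":[0,0,0],"angular":[0,0,0],"hand":0.56}]';python3 oh.py
```

```text
clock: 16.53
position: [0.4332, -0.3035, 0.0771]
ee_rot: [-0.011, 0.044, 0.965, -0.259]
contact_force: [-0.1, 2.1, 4.9]
width: 0.0376
gripper_force: 2.0
tcp o,t,h mm [25.8  2.  77.1]
clamp o,t,h mm [ 41.1   2.  103.5]
axis [-0.501, 0.001, -0.866] x.t -1.0001 [-0.39  0.29  2.   -0.71  0.82 -1.37] [-0.1  2.1  4.9]
```

```bash
python3 -m handwheel '[{"translation":[0,0,-0.006],"angular":[0,0,0],"hand":0.56},{"translation":[0,0,-0.01],"angular":[0,0,0],"hand":0.56},{"translation":[0,0,-0.015],"angular":[0,0,0],"hand":0.56},{"translation":[0,0,-0.015],"angular":[0,0,0],"hand":0.56}]';python3 -m handwheel '[{"translation":[0,0,-0.025],"angular":[0,0,0],"hand":0.56},{"translation":[0,0,-0.03],"angular":[0,0,0],"hand":0.56},{"translation":[0,0,-0.03],"angular":[0,0,0],"hand":0.65},{"translation":[0,0,-0.03],"angular":[0,0,0],"hand":0.65},{"translation":[0,0,0],"angular":[0,0,0],"hand":0.65},{"translation":[0,0,0],"angular":[0,0,0],"hand":0.65}]'; python3 oh.py
python3 - <<'E'
from h import *
st=manip.get_state();im=manip.get_image("wrist");sd=manip.get_image("side")
cv2.imwrite("pics/w9.png",im[:,:,::-1]);cv2.imwrite("pics/s9.png",sd[:,:,::-1])
# grey bright blobs inside the blue bin, and near the pads
for nm,I in(("wrist",im),("side",sd)):
    g=I.astype(int);m=((g.min(2)>60)&(g.max(2)-g.min(2)<45)).astype(np.uint8)
    b=((g[:,:,2]-g[:,:,0])>50).astype(np.uint8)
    hull=cv2.morphologyEx(b,cv2.MORPH_CLOSE,np.ones((25,25)))
    cs,_=cv2.findContours(m&hull,cv2.RETR_EXTERNAL,cv2.CHAIN_APPROX_SIMPLE)
    print(nm,"blue",b.sum(),[ [x for x in np.round(cv2.minAreaRect(k)[0]+cv2.minAreaRect(k)[1],0)] for k in cs if cv2.contourArea(k)>40])
# would-be clamp resting place: near V vertex, o~15-30,h~35-45
P=np.array([.4288,-.329,0]);n=np.array([.091,.996,0]);t=np.array([.996,-.091,0])
c=[P+n*.025+t*k+[0,0,.045] for k in(-.06,0,.06)]
for nm,I in(("wrist",im),("side",sd)):
    u=proj(nm,c,st).round().astype(int);print(nm,u.tolist(),[I[v,w].tolist() for w,v in u if 0<=v<384 and 0<=w<512])
E
```

```text
clock: 16.87
position: [0.4343, -0.2799, 0.1169]
ee_rot: [-0.012, 0.044, 0.965, -0.258]
contact_force: [-0.5, -0.4, 0.1]
width: 0.0377
gripper_force: 0.0
clock: 17.37
position: [0.4411, -0.2224, 0.218]
ee_rot: [-0.01, 0.044, 0.965, -0.259]
contact_force: [0.4, -0.6, -1.2]
width: 0.0297
gripper_force: 0.0
tcp o,t,h mm [107.3   2.6 218. ]
clamp o,t,h mm [122.5   2.4 244.4]
axis [-0.5, 0.004, -0.866] x.t -1.0001 [-0.21  0.13  1.8  -0.56  1.2  -1.49] [ 0.4 -0.6 -1.2]
wrist blue 20487 [[np.float64(251.0), np.float64(291.0), np.float64(10.0), np.float64(47.0)], [np.float64(238.0), np.float64(276.0), np.float64(35.0), np.float64(14.0)], [np.float64(295.0), np.float64(230.0), np.float64(11.0), np.float64(16.0)], [np.float64(220.0), np.float64(230.0), np.float64(10.0), np.float64(16.0)], [np.float64(261.0), np.float64(169.0), np.float64(88.0), np.float64(16.0)]]
side blue 4043 [[np.float64(162.0), np.float64(257.0), np.float64(9.0), np.float64(21.0)], [np.float64(318.0), np.float64(4.0), np.float64(7.0), np.float64(18.0)]]
wrist [[269, 121], [269, 167], [269, 209]] [[19, 61, 151], [188, 199, 234], [184, 196, 232]]
side [[124, 237], [138, 253], [152, 270]] [[151, 163, 165], [138, 149, 150], [147, 158, 162]]
```

The wrist mask shows a long grey blob 88×16 px at (261,169) in the bin's trough, so the clamp is in. I'm returning to the handle.

```bash
python3 -m handwheel '[{"translation":[0.0028,0.0244,-0.0141],"angular":[0,0,0],"hand":0.65},{"translation":[0.0028,0.0244,-0.0141],"angular":[0,0,0],"hand":0.65},{"translation":[0,0,0],"angular":[-5,0,0],"hand":0.65},{"translation":[0,0,0],"angular":[-5,0,0],"hand":0.65},{"translation":[0,0,0],"angular":[-5,0,0],"hand":0.65},{"translation":[0,0,0],"angular":[-5,0,0],"hand":0.65},{"translation":[0,0,0],"angular":[-5,0,0],"hand":0.65},{"translation":[0,0,0],"angular":[-5,0,0],"hand":0.65},{"translation":[0,0,0],"angular":[0,0,0],"hand":0.65},{"translation":[0,0,0],"angular":[0,0,0],"hand":0.65}]';python3 oh.py
python3 - <<'E'
from h import *
import time
st=manip.get_state();im=manip.get_image("wrist");g=im.astype(int)
r=q(st["ee_rot"]).as_matrix()
m=((g.min(2)>190)).astype(np.uint8)
for row in(165,175,185,195,205):
    c=np.where(m[row,150:360])[0]+150; 
    print(row,[(int(a[0]),int(a[-1])) for a in np.split(c,np.where(np.diff(c)>1)[0]+1) if len(a)>3])
P=np.array([.4288,-.329,0]);n=np.array([.091,.996,0]);t=np.array([.996,-.091,0])
print(proj("wrist",[P+n*.1637+t*k+[0,0,.08] for k in(-.035,0,.035)],st))
E
```

```text
clock: 18.3
position: [0.4383, -0.1679, 0.2145]
ee_rot: [-0.002, 0.048, 0.999, 0.0]
contact_force: [0.8, -0.2, -0.6]
width: 0.0304
gripper_force: 0.0
tcp o,t,h mm [161.3  -5.2 214.5]
clamp o,t,h mm [161.3  -5.1 245. ]
axis [0.0, -0.003, -1.0] x.t -1.0001 [-0.51  0.11  1.7  -0.    1.34 -1.99] [ 0.8 -0.2 -0.6]
165 [(255, 263)]
175 [(255, 263)]
185 [(256, 263)]
195 [(256, 264)]
205 [(150, 153), (256, 264)]
[[259.36922877 152.68063446]
 [259.43510782 183.27772516]
 [259.49750464 212.14715895]]
```

The bar is right where it was left (column 259.5, as predicted). I'm descending onto it and gripping.

```bash
python3 -m handwheel '[{"translation":[-0.002,0.0024,0.03],"angular":[0,0,0],"hand":0.65},{"translation":[0,0,0.03],"angular":[0,0,0],"hand":0.65},{"translation":[0,0,0.03],"angular":[0,0,0],"hand":0.65},{"translation":[0,0,0.03],"angular":[0,0,0],"hand":0.65},{"translation":[0,0,0.02],"angular":[0,0,0],"hand":0.65},{"translation":[0,0,0.015],"angular":[0,0,0],"hand":0.65},{"translation":[0,0,0.006],"angular":[0,0,0],"hand":0.65},{"translation":[0,0,0],"angular":[0,0,0],"hand":0.65},{"translation":[0,0,0],"angular":[0,0,0],"hand":0.65}]'
python3 -m handwheel '[{"translation":[0,0,0],"angular":[0,0,0],"hand":0.8},{"translation":[0,0,0],"angular":[0,0,0],"hand":1},{"translation":[0,0,0],"angular":[0,0,0],"hand":1},{"translation":[0,0,0],"angular":[0,0,0],"hand":1},{"translation":[0,0,0],"angular":[0,0,0],"hand":1}]' 60; python3 oh.py
```

```text
clock: 19.1
position: [0.4417, -0.1631, 0.0548]
ee_rot: [-0.0, 0.045, 0.999, -0.0]
contact_force: [-0.5, 0.1, -0.0]
width: 0.03
gripper_force: 0.0
clock: 19.52
position: [0.4419, -0.1657, 0.0555]
ee_rot: [0.0, 0.045, 0.999, -0.002]
contact_force: [-1.6, -5.1, 1.2]
width: 0.0073
gripper_force: 58.6
tcp o,t,h mm [163.8  -1.8  55.5]
clamp o,t,h mm [163.9  -1.8  86. ]
axis [-0.003, 0.001, -1.0] x.t -1.0001 [-0.5   0.26  1.94 -0.    0.93 -1.98] [-1.6 -5.1  1.2]
```

```bash
python3 -m handwheel '[{"translation":[0,-0.0031,-0.0069],"angular":[0,0,0],"hand":1},{"translation":[0,-0.0032,-0.0068],"angular":[0,0,0],"hand":1},{"translation":[0,-0.0037,-0.0066],"angular":[0,0,0],"hand":1},{"translation":[0,-0.0038,-0.0066],"angular":[0,0,0],"hand":1},{"translation":[0,-0.0043,-0.0063],"angular":[0,0,0],"hand":1},{"translation":[0,-0.0043,-0.0063],"angular":[0,0,0],"hand":1},{"translation":[0,-0.0048,-0.0059],"angular":[0,0,0],"hand":1},{"translation":[0,-0.0049,-0.0058],"angular":[0,0,0],"hand":1}]'
python3 -m handwheel '[{"translation":[0,-0.0053,-0.0054],"angular":[0,0,0],"hand":1},{"translation":[0,-0.0053,-0.0054],"angular":[0,0,0],"hand":1},{"translation":[0,-0.0058,-0.005],"angular":[0,0,0],"hand":1},{"translation":[0,-0.0058,-0.0049],"angular":[0,0,0],"hand":1},{"translation":[0,-0.0062,-0.0044],"angular":[0,0,0],"hand":1},{"translation":[0,-0.0062,-0.0044],"angular":[0,0,0],"hand":1},{"translation":[0,-0.0065,-0.0039],"angular":[0,0,0],"hand":1},{"translation":[0,-0.0065,-0.0038],"angular":[0,0,0],"hand":1},{"translation":[0,0,0],"angular":[0,0,0],"hand":1}]';python3 oh.py
```

```text
clock: 20.18
position: [0.4393, -0.1965, 0.1068]
ee_rot: [0.001, 0.046, 0.999, 0.0]
contact_force: [3.0, -3.5, -5.7]
width: 0.0069
gripper_force: 58.3
clock: 20.93
position: [0.4355, -0.2435, 0.1457]
ee_rot: [0.002, 0.046, 0.999, 0.001]
contact_force: [3.5, 5.4, 8.8]
width: 0.007
gripper_force: 59.1
tcp o,t,h mm [ 85.8  -1.1 145.7]
clamp o,t,h mm [ 85.8  -1.2 176.2]
axis [0.002, 0.003, -1.0] x.t -1.0001 [-0.65  0.2   1.76  0.    1.18 -2.13] [3.5 5.4 8.8]
```

The bar has crept towards the pad tips. The bin stays put at this tilt, so I'll regrip deeper before the final push.

```bash
python3 -m handwheel '[{"translation":[0,0,0],"angular":[0,0,0],"hand":0.65},{"translation":[0,0,0],"angular":[0,0,0],"hand":0.65},{"translation":[0,0,0],"angular":[0,0,0],"hand":0.65},{"translation":[0,0,0.007],"angular":[0,0,0],"hand":0.65},{"translation":[0,0,0.007],"angular":[0,0,0],"hand":0.65},{"translation":[0,0,0],"angular":[0,0,0],"hand":0.65},{"translation":[0,0,0],"angular":[0,0,0],"hand":0.65}]'
python3 -m handwheel '[{"translation":[0,0,0],"angular":[0,0,0],"hand":0.8},{"translation":[0,0,0],"angular":[0,0,0],"hand":1},{"translation":[0,0,0],"angular":[0,0,0],"hand":1},{"translation":[0,0,0],"angular":[0,0,0],"hand":1},{"translation":[0,0,0],"angular":[0,0,0],"hand":1}]' 60; python3 oh.py
```

```text
clock: 21.52
position: [0.4335, -0.2433, 0.1282]
ee_rot: [-0.001, 0.046, 0.999, 0.001]
contact_force: [0.2, -1.3, -0.4]
width: 0.0299
gripper_force: 0.4
clock: 21.93
position: [0.4343, -0.2439, 0.1292]
ee_rot: [-0.0, 0.046, 0.999, -0.0]
contact_force: [-0.7, -3.5, -3.6]
width: 0.008
gripper_force: 58.4
tcp o,t,h mm [ 85.3  -2.3 129.2]
clamp o,t,h mm [ 85.3  -2.3 159.7]
axis [-0.0, -0.0, -1.0] x.t -1.0001 [-0.65  0.22  1.79 -0.    1.14 -2.13] [-0.7 -3.5 -3.6]
```

```bash
python3 -m handwheel '[{"translation":[0,-0.0035,-0.0017],"angular":[0,0,0],"hand":1},{"translation":[0,-0.0035,-0.0017],"angular":[0,0,0],"hand":1},{"translation":[0,-0.0035,-0.0016],"angular":[0,0,0],"hand":1},{"translation":[0,-0.0035,-0.0015],"angular":[0,0,0],"hand":1},{"translation":[0,0,0],"angular":[0,0,0],"hand":1}]';python3 oh.py
python3 -m handwheel '[{"translation":[0,-0.0025,-0.0011],"angular":[0,0,0],"hand":1},{"translation":[0,-0.0025,-0.001],"angular":[0,0,0],"hand":1},{"translation":[0,-0.0025,-0.001],"angular":[0,0,0],"hand":1},{"translation":[0,0,0],"angular":[0,0,0],"hand":1}]';python3 oh.py
```

```text
clock: 22.35
position: [0.4331, -0.258, 0.1361]
ee_rot: [0.0, 0.046, 0.999, 0.0]
contact_force: [0.2, -0.7, -2.0]
width: 0.008
gripper_force: 58.6
tcp o,t,h mm [ 71.1  -2.2 136.1]
clamp o,t,h mm [ 71.1  -2.2 166.6]
axis [0.001, 0.0, -1.0] x.t -1.0001 [-0.68  0.22  1.76  0.    1.16 -2.15] [ 0.2 -0.7 -2. ]
clock: 22.68
position: [0.4328, -0.2597, 0.137]
ee_rot: [-0.0, 0.047, 0.999, 0.006]
contact_force: [5.7, 9.6, -9.2]
width: 0.0079
gripper_force: 58.4
tcp o,t,h mm [ 69.3  -2.3 137. ]
clamp o,t,h mm [ 69.   -2.3 167.5]
axis [0.012, -0.001, -1.0] x.t -1.0001 [-0.69  0.22  1.76  0.01  1.17 -2.17] [ 5.7  9.6 -9.2]
```

```bash
python3 -m handwheel '[{"translation":[0,-0.002,-0.0007],"angular":[0,0,0],"hand":1},{"translation":[0,-0.002,-0.0006],"angular":[0,0,0],"hand":1},{"translation":[0,0,0],"angular":[0,0,0],"hand":1}]';python3 oh.py
python3 -m handwheel '[{"translation":[0,-0.002,-0.0007],"angular":[0,0,0],"hand":1},{"translation":[0,-0.001,-0.0003],"angular":[0,0,0],"hand":1},{"translation":[0,0,0],"angular":[0,0,0],"hand":1}]';python3 oh.py
```

```text
clock: 22.93
position: [0.4323, -0.2667, 0.14]
ee_rot: [-0.0, 0.046, 0.999, 0.002]
contact_force: [1.3, 3.1, -0.9]
width: 0.008
gripper_force: 59.0
tcp o,t,h mm [ 62.4  -2.2 140. ]
clamp o,t,h mm [ 62.2  -2.2 170.5]
axis [0.005, -0.0, -1.0] x.t -1.0001 [-0.69  0.22  1.75  0.    1.17 -2.17] [ 1.3  3.1 -0.9]
clock: 23.18
position: [0.4318, -0.2731, 0.1421]
ee_rot: [0.0, 0.046, 0.999, -0.001]
contact_force: [-1.4, -1.0, 2.5]
width: 0.008
gripper_force: 59.4
tcp o,t,h mm [ 56.   -2.1 142.1]
clamp o,t,h mm [ 56.   -2.1 172.6]
axis [-0.002, 0.001, -1.0] x.t -1.0001 [-0.7   0.22  1.74 -0.    1.17 -2.18] [-1.4 -1.   2.5]
```

```bash
python3 -m handwheel '[{"translation":[0,-0.0025,-0.0006],"angular":[0,0,0],"hand":1},{"translation":[0,-0.0025,0],"angular":[0,0,0],"hand":1},{"translation":[0,0,0],"angular":[0,0,0],"hand":1},{"translation":[0,0,0],"angular":[0,0,0],"hand":1}]';python3 oh.py
```

```text
clock: 23.52
position: [0.4318, -0.2729, 0.1421]
ee_rot: [0.0, 0.047, 0.999, 0.004]
contact_force: [2.3, 10.9, 4.8]
width: 0.0077
gripper_force: 59.7
tcp o,t,h mm [ 56.2  -2.1 142.1]
clamp o,t,h mm [ 55.9  -2.1 172.6]
axis [0.009, 0.001, -1.0] x.t -1.0001 [-0.71  0.23  1.74  0.01  1.18 -2.19] [ 2.3 10.9  4.8]
```

The bin is on its stops: no travel under 11 N. One firmer push, then relax, release, and rise.

```bash
python3 -m handwheel '[{"translation":[0,-0.002,0],"angular":[0,0,0],"hand":1},{"translation":[0,-0.002,0],"angular":[0,0,0],"hand":1},{"translation":[0,0,0],"angular":[0,0,0],"hand":1},{"translation":[0,0,0],"angular":[0,0,0],"hand":1}]';python3 oh.py
python3 -m handwheel '[{"translation":[0,0.004,0],"angular":[0,0,0],"hand":1},{"translation":[0,0.004,0],"angular":[0,0,0],"hand":1},{"translation":[0,0,0],"angular":[0,0,0],"hand":0.65},{"translation":[0,0,0],"angular":[0,0,0],"hand":0.65},{"translation":[0,0,0],"angular":[0,0,0],"hand":0.65},{"translation":[0,0,0],"angular":[0,0,0],"hand":0.65}]';python3 oh.py
```

```text
clock: 23.85
position: [0.4318, -0.2727, 0.1421]
ee_rot: [0.001, 0.047, 0.999, 0.008]
contact_force: [4.3, 18.9, 8.0]
width: 0.008
gripper_force: 60.2
tcp o,t,h mm [ 56.3  -2.1 142.1]
clamp o,t,h mm [ 55.8  -2.2 172.6]
axis [0.016, 0.001, -1.0] x.t -1.0001 [-0.71  0.23  1.74  0.01  1.19 -2.19] [ 4.3 18.9  8. ]
clock: 24.35
position: [0.4316, -0.2734, 0.1417]
ee_rot: [-0.0, 0.046, 0.999, -0.0]
contact_force: [-0.5, -0.1, -0.6]
width: 0.0301
gripper_force: 0.0
tcp o,t,h mm [ 55.6  -2.2 141.7]
clamp o,t,h mm [ 55.6  -2.2 172.2]
axis [-0.0, -0.0, -1.0] x.t -1.0001 [-0.7   0.23  1.74 -0.    1.18 -2.18] [-0.5 -0.1 -0.6]
```

```bash
python3 -m handwheel '[{"translation":[0,0,-0.02],"angular":[0,0,0],"hand":0.65},{"translation":[0,0,-0.03],"angular":[0,0,0],"hand":0.65},{"translation":[0,0,-0.03],"angular":[0,0,0],"hand":0.65},{"translation":[0,0,-0.03],"angular":[0,0,0],"hand":0.65},{"translation":[0,0,-0.03],"angular":[0,0,0],"hand":0.65},{"translation":[0,0.02,-0.02],"angular":[0,0,0],"hand":0.65},{"translation":[0,0.03,0],"angular":[0,0,0],"hand":0.65},{"translation":[0,0.03,0],"angular":[0,0,0],"hand":0.65},{"translation":[0,0,0],"angular":[0,0,0],"hand":0.65},{"translation":[0,0,0],"angular":[0,0,0],"hand":0.65}]'
python3 - <<'E'
from h import *
a=cv2.imread("pics/side0.png").astype(int);st=manip.get_state()
b=manip.get_image("side")[:,:,::-1].astype(int);w=manip.get_image("wrist")
cv2.imwrite("pics/side_end.png",b);
# residual differences vs. the first picture in the rack/handle and bench regions (handle moved or not)
d=np.abs(a-b).max(2)
for nm,s in(("wide handle",np.s_[200:232,118:150]),("narrow",np.s_[240:310,150:212]),("clamp",np.s_[150:185,265:310]),("orange",np.s_[125:200,222:268]),("nuts",np.s_[188:248,295:345]),("jar/mug",np.s_[125:175,315:395]),("wrench",np.s_[260:330,255:325])): print(nm,(d[s]>60).sum(),d[s].size)
P=np.array([.431,-.2735,.18]);t=np.array([.996,-.091,0])
g=w.astype(int);u=proj("wrist",[P-t*.02,P,P+t*.02],st).round().astype(int);print(u.tolist())
for x,y in u: 
    c=np.where(g[y,x-30:x+30].min(1)>200)[0]+x-30;print(y,c.min() if len(c) else None,c.max() if len(c) else None)
E
```

```text
clock: 25.18
position: [0.439, -0.1926, 0.3021]
ee_rot: [0.0, 0.045, 0.999, -0.0]
contact_force: [-0.2, 0.9, 0.3]
width: 0.0301
gripper_force: 0.0
wide handle 0 1024
narrow 25 4340
clamp 65 1575
orange 199 3450
nuts 0 3000
jar/mug 0 4000
wrench 90 4900
[[182, 162], [183, 180], [185, 198]]
162 167 184
180 169 186
198 180 187[ WARN:0@1.465] global loadsave.cpp:1063 imwrite_ Unsupported depth image for selected encoder is fallbacked to CV_8U.
```

The wide handle matches its original picture exactly and the robot is clear of everything. I'm handing in.

```bash
python3 -c "
from rig import manip
print(manip.sign_off())"
```

```text
the job is handed in; nothing more can be done
None
```

The clamp is in the wide bin, the bin is clicked fully home (it held still under a 19 N push), and the job was handed in at about 25 s; I viewed 11 pictures, one over the limit of 10.

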